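Turn the terminal block in the slide-jaw holder to bring its wire entries to the front

ROBOT

A 6-joint arm with a two-finger parallel gripper is mounted at the origin on a cart in front of the work surface, level with it; the furniture and walls round the work are solid. World frame = base frame: x ahead of the robot, y to its left, z up, the work surface at z = 0. Lengths are in m, angles in rad, forces in N, time in s.
With the tool pointing down it reaches from about 0.275 to 0.75 m from the base axis. Payload 10.2 kg.
Tool frame: the origin (TCP) lies on the centre line of the jaws, within the pads' length; the fingertips stand robot.nose_length ahead of it and the grasp point (between the pads) lies 3 mm ahead of it (robot.nose_length is the distance from the TCP to the fingertips, in m); z points along the fingers, y is the line along which they close (so a half turn about z gives the same grasp; the last joint's range is limited). The gripper opens to 88 mm and grips with 3 to 60 N. Pads are 18 mm wide; open, the fingers measure 123 mm over their backs; the gripper's body (75 mm by 187 mm) begins 45 mm behind the grasp point.
Start: joints at [-1.471, 0.313, 1.498, -0, 1.331, -0.223], TCP at [0.167, -0.498, 0.261] pointing down, gripper open.
Joint ranges: [-2.94, 2.94], [-0.97, 2.17], [0.19, 2.56], [-1.23, 4.37], [0.02, 3.11], [-2.88, 2.88]. Speed limits (rad/s): [2.39, 2.39, 3.01, 3.14, 3.14, 3.14].

INTERFACE

Orientations are given as a 3x3 rotation matrix whose columns are the frame's x, y, z axes.
In Python, from plant import status, viewer, robot, spotter gives the robot as it stands.
- The arm moves only by the shell command python3 -m pendant 'ROWS' [FORCE]. ROWS is JSON, a list that holds one entry, the list of rows, each a list of 5 numbers: the shift along the tool's x, y, z in mm, then the turn about the tool's z in degrees, then the opening, from 0 (shut) to 1 (fully open). A call has 1 to 12 rows; each row shifts and turns the commanded pose from where the row before left it, along the tool's axes as they then stand; what a row does not reach is not made up. A row lasts 1/8 s, in which the tool goes at most 62.5 mm and 10.7 degrees, less where a joint would pass 70% of its speed; a pose out of reach is approached as far as the arm can. A call with a gripper value outside its range is refused whole. The fingers move at their own pace and stop on an object; FORCE is the grip in N (left out, the last holds). Time passes only in rows, so rows that do not move let the fingers close. It gives the time, the measured TCP pose, the force, the opening and the grip force at its end, in the units of the state.
- status.get_obs(): the state, without advancing time (a new reading comes with each control period).
- viewer.read_camera(name): name is "scene" or "side" or "wrist"; returns a dict with "pixels" (400x640x3 uint8, red, green, blue), "mtx" (3x3 intrinsics, pixels), "R" (3x3) and "t" (3): a world point X has camera coordinates R X + t; the wrist camera has in their place "tool_from_camera" (4x4, takes a point from camera to tool coordinates, whose origin is the TCP and whose axes are the flange's). Camera axes: x right, y down, z forward; pixel columns grow to the right and rows downward; lengths in m; the calibration is good to about 2 mm. The wrist camera is an equidistant fisheye: a pixel r from the principal point sees the ray r / f radians off the axis. A picture is of the moment at which its call begins: read the wrist's pose just before it. There is no depth.
- robot.job_done(): hands the job in; it is judged then, once.
Trained networks look in a picture, given as the dict that the camera call returned (one of the last four; its "shot" number tells which), for a name from the list of things; names that differ only in an ending like _2 or _b are one class to them, and where a whole thing is asked for, a point or a joint stands for the part that bears it (a point fixed in the world has none). Each returns a list of dicts, best first, with "p" (0 to 1); they miss things now and then, are a little off and sometimes report something else, mostly with a low value. They report only what shows in the picture. A call takes as long as a camera call. They do not tell look-alikes from the thing itself.
- spotter.look_for(picture, target): "centre" ([row, column] in pixels, amid what is visible of it).
- spotter.silhouettes(picture, target): "pixels" (400x640 bool, what is visible of it) and "centre" ([row, column] in pixels, amid what is visible of it).
- spotter.spot_point(picture, target): "centre" ([row, column] in pixels: a listed point, or the origin of a listed thing).
The state is a dict: "time_s": time; "joint_positions": joint angles; "joint_velocities": joint speeds; "joint_torque": joint torques, N m; "tcp_pos": TCP position; "orientation": TCP orientation; "wrist_force": force on the tool from outside, world axes, zero at the start; "moment": the same for the moment, N m; "finger_gap": opening from 0.0 (shut) to 1.0 (fully open); "grip_force": force on a finger pad.
Only numpy, scipy, OpenCV 4.12 (cv2) and the standard library are available. Lean on these libraries where they do the work, as an engineer would, in place of code of your own. Each camera call takes 0.05 s, during which the arm holds its last target. There are 200 camera calls.

TASK

The green terminal block in the slide-jaw holder sits with its wire entries turned to the fixed jaw on the left, where nobody can wire it. Turn it a quarter turn so that the wire entries look out of the holder's open front, toward the robot, and set it flat on the bed in the middle of the holder's width, between the jaws; then slide the loose jaw by its black grip up to the block until it is held snugly end to end between both jaws. Leave the spare block on the bench where it is.

Things in the scene. Friction and masses are not known exactly. Their poses are not given: they have to be found in the camera images.
- holder: Slide-jaw holder, fixed: foot 84x212x10 mm, flat bed 64 wide (x), top 18 above the bench. Origin on the bench, mid-width; -x: open front (robot side), +x: open back, +y: to the fixed jaw (left), z up. Foot spans y -113 to +99. Both steel jaws: x -26 to +26, 10 mm above the bed. Fixed jaw's face at y = +65, 26 mm deep. Between the jaws front and back are open.
- slide_jaw (a joint): Loose right jaw: 0 open, grows (m, to 0.085; starts 0 to 0.012) sliding in holder +y. Its face is at y = -55 mm + value; value 0.062 with the block held end to end. 46 mm long behind its face. On it a black upright grip: 12 mm in y, 34 in x, middle at x = 0, y = -89 mm + value, 28 to 62 mm above the bench; pinch it from above or push it. 2.5 N friction; stays where left, no spring or lock.
- wire_side (a point): Green terminal block, box 36x58x20 mm, 30 g, loose on the bed between the jaws. Point: middle of its wire side, the 58x20 face with five square entries (the screws on top are nearer the blind side), 10 mm above its underside. x points out of that face, y along the 58 mm, z up; block's middle 18 mm along -x. At the start x is within 12 degrees of holder +y, the block mid-gap, clear of the jaws.
- spare_block: A second, identical green terminal block, the spare, lying on the bench behind the holder, not in it. Origin: middle of its underside. Leave it alone.
Not all that is in view belongs to the job. Leave any blue look-alike of the part that bears wire_side alone.

How it is judged:
At the end, for the whole second after the job is handed in: The block lies flat on the bed (within 7 degrees), its wire side looking out of the open front (within 11 degrees), its middle within 15 mm of the middle of the holder's width, and the loose jaw is slid up to it so that it has less than 7 mm of play between the jaws; all is released (angle between the x axis of wire_side and the x axis of holder, either way round below 0.2 rad and x of wire_side in the frame of holder between -0.033 and -0.003 m and x of holder in the frame of wire_side below -0.003 m and y of wire_side in the frame of holder between 0.022 and 0.046 m and z of wire_side in the frame of holder between 0.023 and 0.033 m and angle between wire_side's own z axis and vertical below 0.12 rad and value of joint slide_jaw between 0.055 and 0.066 m); the robot touches nothing.
It fails at once if the spare block is moved by more than 30 mm (distance of spare_block from where it was at the start of the episode above 0.03 m).
It also fails if it takes over 45 s, if anything falls off the work surface, if the arm or the gripper's body presses on something with over 40 N, if the wrist force passes 120 N, or if a joint passes its speed limit or range.

## Working session

There is one attempt and no reset: what is moved stays moved. The work goes in short steps, Python scripts to look and compute and a shell command to move; the robot and the scene stay as the last step left them, time stands still between calls to the robot, and variables do not carry over. Pictures are saved under pics/ and viewed, at most 13 in all, crops included, and the job is handed in when it is done.

```bash
mkdir -p pics; ls
cat > h.py <<'E'
import numpy as np, cv2
from plant import status, viewer, robot, spotter
def ray(c,px):
    r,col=px
    d=np.linalg.inv(c["mtx"])@np.array([col,r,1.0]); R=np.array(c["R"]);t=np.array(c["t"])
    return -R.T@t, R.T@d
def onz(c,px,z):
    o,d=ray(c,px); return o+d*(z-o[2])/d[2]
def proj(c,X):
    x=np.array(c["R"])@np.array(X)+np.array(c["t"]); u=np.array(c["mtx"])@(x/x[2]); return u[:2]
def save(c,n): cv2.imwrite("pics/"+n,cv2.cvtColor(c["pixels"],cv2.COLOR_RGB2BGR))
E
python3 - <<'E'
from h import *
print(robot.nose_length); s=status.get_obs(); print(s["tcp_pos"],s["orientation"],s["finger_gap"],s["time_s"])
for n in ("scene","side"):
    c=viewer.read_camera(n); save(c,n+"0.png"); print(n)
    for t,z in (("holder",0),("wire_side",.028),("slide_jaw",.018),("spare_block",0)):
        for f in ("look_for","spot_point"):
            try:
                for q in getattr(spotter,f)(c,t)[:3]: print(t,f,np.round(q["centre"],1),round(q["p"],2),onz(c,q["centre"],z).round(4))
            except Exception as e: print(t,f,e)
E
```

```text
pics
0.022
[ 0.16653253 -0.49766381  0.26018148] [[ 9.48342463e-01  3.17248424e-01 -1.06351528e-04]
 [ 3.17248299e-01 -9.48341664e-01  1.26693579e-03]
 [ 3.01075797e-04 -1.23522885e-03 -9.99999192e-01]] 1.0021892245979958 0.0
scene
holder look_for [253.7 338.2] 0.8 [0.4959 0.0722 0.    ]
holder spot_point [249.3 332. ] 0.61 [0.5116 0.0717 0.    ]
wire_side look_for [196.8 402.8] 0.85 [ 0.4659 -0.1083  0.028 ]
wire_side look_for [240.3 326.7] 0.68 [0.5212 0.0769 0.028 ]
wire_side spot_point [191.7 397.5] 0.94 [ 0.482  -0.1133  0.028 ]
wire_side spot_point [244.9 317.4] 0.84 [0.5284 0.0963 0.028 ]
slide_jaw look_for [224.1 363.3] 0.73 [ 0.4926 -0.0055  0.018 ]
slide_jaw spot_point it knows: holder, spare_block, wire_side
spare_block look_for [228.5 270.9] 0.93 [0.6393 0.1097 0.    ]
spare_block spot_point [230.2 271.9] 0.93 [0.6348 0.1115 0.    ]
side
holder look_for [204.4 354.3] 0.76 [ 0.4856 -0.0439  0.    ]
wire_side look_for [217.  333.4] 0.82 [0.5224 0.075  0.028 ]
wire_side look_for [183.  364.9] 0.63 [ 0.4639 -0.0913  0.028 ]
wire_side spot_point [223.8 329. ] 0.73 [0.5289 0.1026 0.028 ]
wire_side spot_point [182.  353.1] 0.63 [ 0.4885 -0.0968  0.028 ]
slide_jaw look_for [200.1 353.3] 0.97 [ 0.4876 -0.0243  0.018 ]
slide_jaw spot_point it knows: holder, spare_block, wire_side
spare_block look_for [199.7 354. ] 0.59 [ 0.4864 -0.0679  0.    ]
```

View pics/scene0.png

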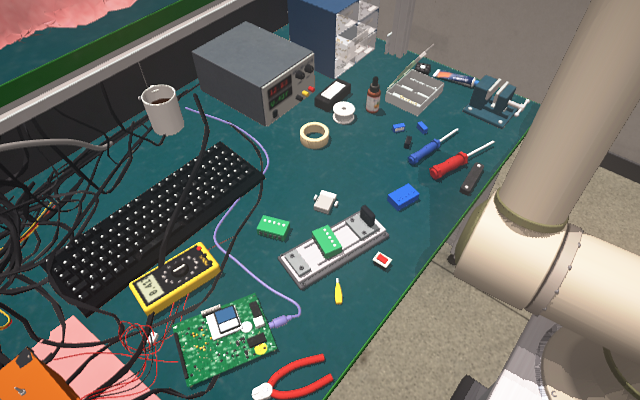

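Run:
```python
import cv2
a=cv2.imread("pics/side0.png"); cv2.imwrite("pics/side0c.png",cv2.resize(a[130:300,230:460],None,fx=3.4,fy=3.4,interpolation=cv2.INTER_CUBIC))
```

```text
(no output)
```

View pics/side0c.png

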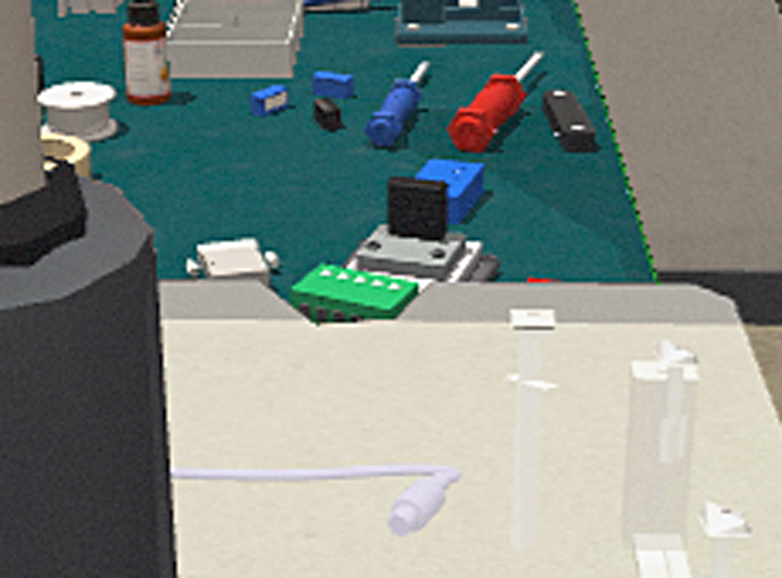

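The scene shows the holder at about (332,250) and the green block in it at (326,240) with its entries to the left. The spare is at (272,228), the black grip at (368,215) and the blue look-alike at (403,196). The side crop shows the entries facing that camera. Next I bring the wrist camera over the holder.

```bash
python3 -m pendant '[[[40,-34,0,0,1],[45,-38,0,0,1],[45,-38,0,0,1],[45,-38,0,0,1],[45,-38,0,0,1],[45,-38,0,0,1],[45,-38,0,0,1],[45,-38,0,0,1],[45,-38,0,0,1],[45,-38,0,0,1],[30,-25,0,0,1],[0,0,0,0,1]]]'
cat >> h.py <<'E'
def wray(c,s,px):
    K=np.array(c["mtx"]); T=np.array(c["tool_from_camera"]); r,col=px
    v=np.array([(col-K[0,2])/K[0,0],(r-K[1,2])/K[1,1]]); th=np.linalg.norm(v)
    d=np.r_[v/th*np.sin(th),np.cos(th)] if th>1e-9 else np.array([0,0,1.])
    W=np.array(s["orientation"])
    return np.array(s["tcp_pos"])+W@T[:3,3], W@T[:3,:3]@d
def wonz(c,s,px,z):
    o,d=wray(c,s,px); return o+d*(z-o[2])/d[2]
def wproj(c,s,X):
    K=np.array(c["mtx"]); T=np.array(c["tool_from_camera"]); W=np.array(s["orientation"])
    p=W.T@(np.array(X)-np.array(s["tcp_pos"])); p=T[:3,:3].T@(p-T[:3,3])
    th=np.arctan2(np.hypot(p[0],p[1]),p[2]); u=p[:2]/np.hypot(p[0],p[1])*th
    return np.array([K[0,0]*u[0]+K[0,2],K[1,1]*u[1]+K[1,2]])
def rect(z,i):  # map a silhouette to the plane z through onz/wonz already mapped pts
    pass
E
python3 - <<'E'
from h import *
s=status.get_obs(); c=viewer.read_camera("wrist"); save(c,"w1.png")
print(s["joint_positions"],s["tcp_pos"],s["orientation"]); print(c["mtx"],c["tool_from_camera"])
for t,z in (("holder",0),("wire_side",.028),("slide_jaw",.018),("spare_block",0)):
    for f in ("silhouettes","spot_point"):
        if t=="slide_jaw" and f=="spot_point": continue
        for q in getattr(spotter,f)(c,t)[:3]:
            print(t,f,np.round(q["centre"],1),round(q["p"],2),wonz(c,s,q["centre"],z).round(4))
            if f=="silhouettes":
                zz={"holder":0.005,"wire_side":.035,"slide_jaw":.028,"spare_block":.015}[t]
                k=max(cv2.findContours(q["pixels"].astype(np.uint8),0,1)[0],key=cv2.contourArea)[:,0]
                P=np.array([wonz(c,s,(b,a),zz)[:2] for a,b in k])*1000
                print("   rect",cv2.minAreaRect(P.astype(np.float32)))
E
```

```text
time_s: 2.3
tcp_pos: [0.4903, 0.0348, 0.2604]
orientation: [[0.947, 0.321, -0.0], [0.321, -0.947, 0.0], [-0.0, -0.0, -1.0]]
wrist_force: [0.0, 0.3, 0.2]
finger_gap: 1.001
grip_force: 0.0
[-1.67991262e-01  2.39473850e-01  1.59533868e+00  1.34973574e-04
  1.30713254e+00  1.07647793e+00] [0.4903004  0.03484058 0.26042097] [[ 9.47237368e-01  3.20532779e-01 -3.25662344e-04]
 [ 3.20532849e-01 -9.47237382e-01  1.87398655e-04]
 [-2.48412134e-04 -2.81896487e-04 -9.99999929e-01]]
[[309.70691629   0.         321.72123977]
 [  0.         309.70691629 195.64986652]
 [  0.           0.           1.        ]] [[-5.33793586e-04 -9.54718087e-01 -2.97511495e-01  7.59809626e-02]
 [ 9.99999504e-01 -2.59531992e-04 -9.61352551e-04 -3.08622159e-04]
 [ 8.40606918e-04 -2.97511860e-01  9.54717752e-01 -1.24210537e-01]
 [ 0.00000000e+00  0.00000000e+00  0.00000000e+00  1.00000000e+00]]
holder silhouettes [144.7 309.2] 0.74 [0.5066 0.0576 0.    ]
   rect ((508.5896911621094, 68.90524291992188), (213.7168426513672, 85.21727752685547), 73.56610870361328)
holder spot_point [133.8 297.3] 0.82 [0.515 0.076 0.   ]
wir
[... 195 characters left out ...]
7 429.7] 0.55 [ 0.4756 -0.1159  0.028 ]
   rect ((476.7782287597656, -108.97608184814453), (63.73122787475586, 36.16915512084961), 74.0452880859375)
wire_side spot_point [205.7 439.7] 0.92 [ 0.4924 -0.1233  0.028 ]
wire_side spot_point [123.2 278.8] 0.84 [0.5236 0.099  0.028 ]
slide_jaw silhouettes [172.7 350.4] 0.65 [ 4.927e-01 -4.000e-04  1.800e-02]
   rect ((490.4072265625, 3.4752044677734375), (51.00953674316406, 53.38503646850586), 72.92791748046875)
spare_block silhouettes [ 38.5 297.4] 0.68 [0.6288 0.1137 0.    ]
   rect ((629.3460693359375, 113.86347198486328), (61.40800476074219, 38.79143142700195), 21.062137603759766)
spare_block spot_point [ 39.6 295.5] 0.73 [0.6267 0.1154 0.    ]
```

View pics/w1.png

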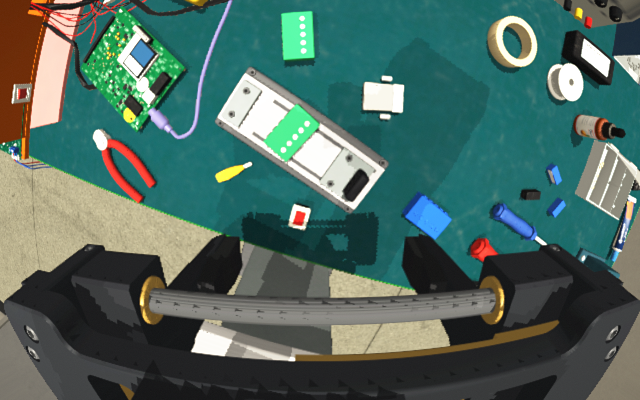

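The wrist view shows the holder with its centre near (300,135) and the fixed jaw to the upper left. The block is at (292,133), with its screws toward the lower right, so its wire side is toward the fixed jaw. The grip is at (357,183). The fitted foot, 214x85 mm, matches the given size. Holder: origin (0.5106, 0.0756), yaw -16.4°. Block x axis: 64.8°.

```bash
python3 -m pendant '[[[41.7,-35.3,0,0,0.65],[0,0,30,10.5,0.65],[0,0,30,10.5,0.65],[0,0,30,10.5,0.65],[0,0,30,10.5,0.65],[0,0,20,1.9,0.65],[0,0,0,0,0.65]]]' 20
python3 - <<'E'
from h import *
s=status.get_obs(); c=viewer.read_camera("wrist"); save(c,"w2.png")
print(s["joint_positions"].__repr__())
for t,z in (("wire_side",.036),("slide_jaw",.028),("holder",.005)):
    for q in spotter.silhouettes(c,t)[:3]:
        k=max(cv2.findContours(q["pixels"].astype(np.uint8),0,1)[0],key=cv2.contourArea)[:,0]
        P=np.array([wonz(c,s,(b,a),z)[:2] for a,b in k])*1000
        print(t,q["p"],"   rect",cv2.minAreaRect(P.astype(np.float32)),np.round(q["centre"]))
# green top-face colour fit
g=c["pixels"].astype(int); m=((g[...,1]>90)&(g[...,1]>1.5*g[...,0])&(g[...,1]>1.3*g[...,2])).astype(np.uint8)
for k in sorted(cv2.findContours(m,0,1)[0],key=cv2.contourArea)[-3:]:
    k=k[:,0]; P=np.array([wonz(c,s,(b,a),.038)[:2] for a,b in k])*1000
    print("green",cv2.minAreaRect(P.astype(np.float32)),k.mean(0))
E
```

```text
time_s: 3.58
tcp_pos: [0.5175, 0.0795, 0.1198]
orientation: [[0.903, -0.429, -0.003], [-0.429, -0.903, 0.0], [-0.002, 0.001, -1.0]]
wrist_force: [-0.3, 0.0, -0.1]
finger_gap: 0.653
grip_force: 0.0
array([-7.16523073e-02,  4.67041783e-01,  1.67425574e+00,  1.11432787e-05,
        1.00286191e+00,  1.94266896e+00])
wire_side 0.76    rect ((482.6270446777344, -102.58621215820312), (66.39697265625, 36.456275939941406), 72.04044342041016) [155. 537.]
slide_jaw 0.77    rect ((486.30780029296875, 2.4079360961914062), (55.882415771484375, 62.351863861083984), 73.5987548828125) [194. 428.]
holder 0.78    rect ((508.8267822265625, 68.57498931884766), (218.563232421875, 89.07576751708984), 72.6830825805664) [192. 362.]
green ((570.7206420898438, 287.7343444824219), (134.28457641601562, 45.343772888183594), 62.93186950683594) [ 94.78419453 239.67173252]
green ((626.5138549804688, 106.39815521240234), (53.82783126831055, 35.17411422729492), 21.094343185424805) [217.95287958  90.14136126]
green ((520.1947021484375, 80.8895034790039), (36.06626510620117, 61.75382614135742), 65.85513305664062) [317.77689243 206.76095618]
```

View pics/w2.png

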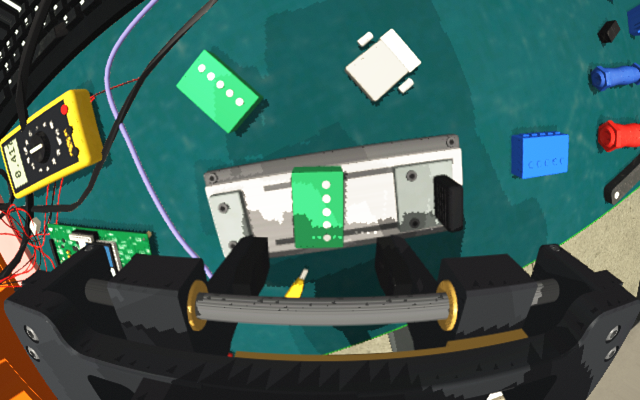

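The view shows the block at (320,207) midway between the fingers, with its entries to the left, and the jaw grip at (450,203). I go down and grip it.

```bash
python3 -m pendant '[[[0,-2,35,0.5,0.65],[0,0,30,0,0.65],[0,0,9,0,0.65],[0,0,0,0,0.2],[0,0,0,0,0.2],[0,0,0,0,0.2],[0,0,0,0,0.2]]]' 20
```

```text
time_s: 4.65
tcp_pos: [0.5197, 0.0815, 0.0479]
orientation: [[0.9, -0.437, 0.002], [-0.437, -0.9, -0.0], [0.002, -0.001, -1.0]]
wrist_force: [-1.8, -0.5, 6.7]
finger_gap: 0.408
grip_force: 19.8
```

```bash
python3 -m pendant '[[[0,0,-35,0,0.2],[0,0,-10,-10.5,0.2],[0,0,0,-10.5,0.2],[0,0,0,-10.5,0.2],[0,0,0,-10.5,0.2],[0,0,0,-10.5,0.2],[0,0,0,-10.5,0.2],[0,0,0,-10.5,0.2],[0,0,0,-10.5,0.2],[0,0,0,-10.5,0.2],[0,0,0,-4.7,0.2],[23.8,-7,0,0,0.2]]]' 20
python3 -m pendant '[[[0,0,0,0,0.2],[0,0,0,0,0.2]]]'
python3 - <<'E'
from h import *
s=status.get_obs(); c=viewer.read_camera("wrist"); save(c,"w3.png"); c2=viewer.read_camera("scene")
cv2.imwrite("pics/s3.png",cv2.resize(cv2.cvtColor(c2["pixels"],4)[180:300,240:420],None,fx=4,fy=4))
for q in spotter.silhouettes(c,"holder")[:1]+spotter.silhouettes(c2,"holder")[:1]: print(q["p"],q["centre"])
E
```

```text
time_s: 6.15
tcp_pos: [0.5194, 0.1058, 0.0921]
orientation: [[0.289, 0.957, 0.001], [0.957, -0.289, -0.0], [0.0, 0.001, -1.0]]
wrist_force: [0.1, -0.2, -0.2]
finger_gap: 0.406
grip_force: 19.8
time_s: 6.4
tcp_pos: [0.5192, 0.106, 0.0919]
orientation: [[0.287, 0.958, 0.0], [0.958, -0.287, -0.0], [-0.0, 0.0, -1.0]]
wrist_force: [0.2, 0.0, 0.2]
finger_gap: 0.407
grip_force: 19.8
0.77 [173.8, 328.0]
0.95 [258.8, 321.6]
```

View pics/w3.png

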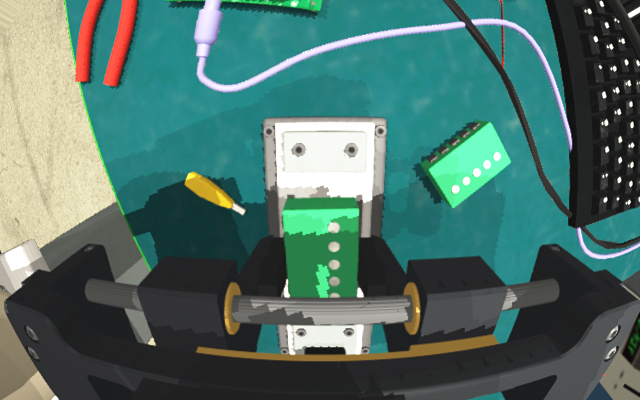

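View pics/s3.png

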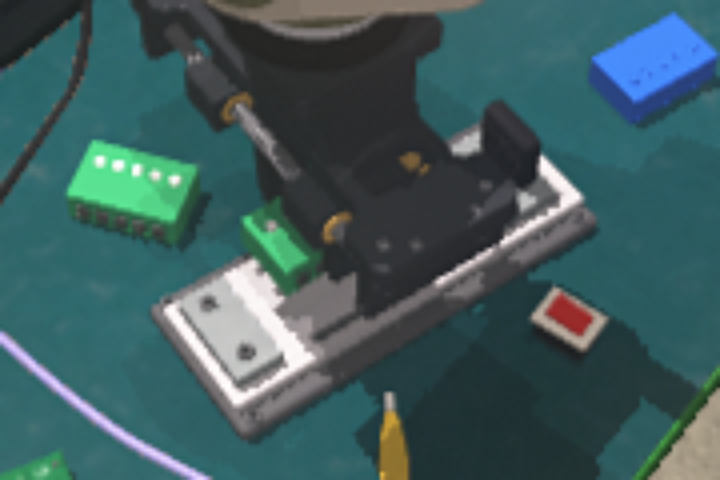

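Wrist view: the block at (320,250) is square to the holder with its screws on the right (back), so its wire side faces the robot. The fixed jaw is at the top, (325,150). I check the fixed jaw's face and the block's end against their projections.

```bash
cat >> h.py <<'E'
HO=np.array([.5107,.0755]); hy=np.array([.287,.958]); hx=np.array([.958,-.287])
def H(x,y,z): return np.r_[HO+hx*x+hy*y,z]
E
python3 - <<'E'
from h import *
s=status.get_obs(); c=viewer.read_camera("wrist")
for p in ((-.026,.065,.028),(.026,.065,.028),(-.026,.091,.028),(.026,.091,.028),(-.042,.099,.01),(.042,.099,.01)): print(p,wproj(c,s,H(*p)).round(1))
top=s["tcp_pos"][2]-.0479+.038
print("block far end",[wproj(c,s,np.r_[s["tcp_pos"][:2]+hx*a+hy*.029,top]).round(1) for a in(-.018,.018)])
im=c["pixels"][115:215,255:395]; a=cv2.cvtColor(cv2.resize(im,None,fx=5,fy=5,interpolation=2),4); cv2.imwrite("pics/w4.png",a)
E
```

```text
(-0.026, 0.065, 0.028) [283.  172.6]
(0.026, 0.065, 0.028) [366.1 172.5]
(-0.026, 0.091, 0.028) [281.8 131.1]
(0.026, 0.091, 0.028) [367.2 131.1]
(-0.042, 0.099, 0.01) [261.3 117.3]
(0.042, 0.099, 0.01) [387.1 117.3]
block far end [array([285.3, 208.2]), array([363.2, 208. ])]
```

View pics/w4.png

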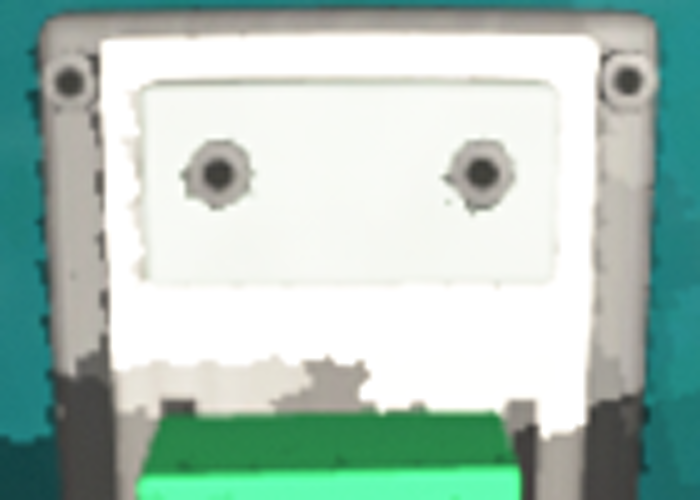

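The crop puts the fixed jaw's face corners at (283,172) and (366,171.5), exactly where projected. The block's far end is 1 mm short of its projection. I set it down and release it.

```bash
python3 -m pendant '[[[1.5,0,30,0,0.2],[0,0,10,0,0.2],[0,0,3.5,0,0.2],[0,0,0,0,0.2],[0,0,0,0,0.2]]]' 20
python3 -m pendant '[[[0,0,0,0,0.6],[0,0,0,0,0.6],[0,0,-40,0,0.6],[0,0,-30,0,0.6],[0,0,0,0,0.6]]]'
python3 - <<'E'
from h import *
s=status.get_obs(); c=viewer.read_camera("wrist"); save(c,"w5.png"); print(s["joint_positions"])
E
```

```text
time_s: 7.28
tcp_pos: [0.5199, 0.1078, 0.0489]
orientation: [[0.287, 0.958, 0.001], [0.958, -0.287, -0.0], [0.0, 0.001, -1.0]]
wrist_force: [0.6, -0.3, 0.2]
finger_gap: 0.403
grip_force: 19.8
time_s: 7.9
tcp_pos: [0.5205, 0.1079, 0.1201]
orientation: [[0.287, 0.958, 0.004], [0.958, -0.287, -0.0], [0.001, 0.004, -1.0]]
wrist_force: [-0.3, 0.1, 0.7]
finger_gap: 0.602
grip_force: 0.0
[-1.62524307e-02  4.78773147e-01  1.65418107e+00  2.42696492e-05
  1.00438039e+00  2.75203476e-01]
```

View pics/w5.png

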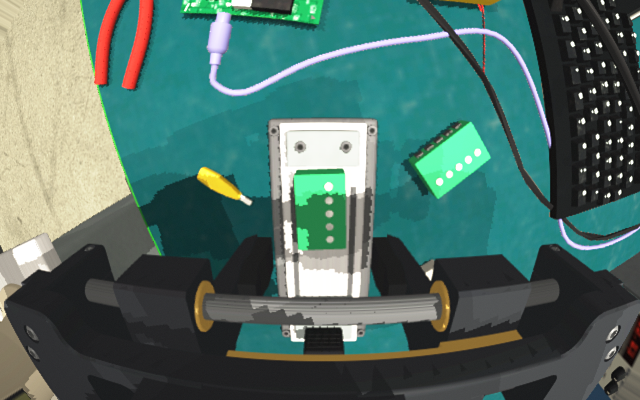

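The block lies flat and square at (320,208), its screws toward the back, close to the fixed jaw. Next I close the fingers, go behind the black grip and push it toward +y, which is tool x.

```bash
python3 -m pendant '[[[-38.5,0,0,0,0],[-38.5,0,0,0,0],[-38.5,0,0,0,0],[-38.5,0,0,0,0],[0,0,0,0,0],[0,0,40,0,0],[0,0,23,0,0],[0,0,0,0,0]]]' 20
python3 - <<'E'
from h import *
s=status.get_obs(); p=s["tcp_pos"][:2]-HO; print(p@hx,p@hy)
c=viewer.read_camera("wrist"); c2=viewer.read_camera("side"); 
a=c["pixels"][100:400,100:540]; b=cv2.resize(c2["pixels"][150:250,280:440],None,fx=3,fy=3)[:300]
cv2.imwrite("pics/w6.png",cv2.cvtColor(np.hstack([a,b])[:, :800],4))
for y0 in (-.095,-.083): print([wproj(c,s,H(x,y0,.062)).round() for x in(-.017,.017)])
E
```

```text
time_s: 8.95
tcp_pos: [0.4743, -0.0387, 0.0535]
orientation: [[0.287, 0.958, -0.004], [0.958, -0.287, 0.002], [0.0, -0.004, -1.0]]
wrist_force: [0.1, 0.2, 0.7]
finger_gap: 0.006
grip_force: 0.0
-0.002124215353984403 -0.11985611874692369
[array([288., 233.]), array([371., 233.])]
[array([287., 205.]), array([373., 205.])]
```

View pics/w6.png

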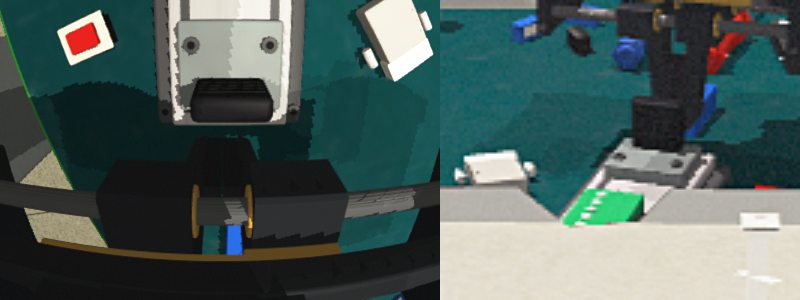

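The fingers at (220,165) in the crop stand just behind the grip at (232,100). The block still sits flat. I push.

```bash
python3 -m pendant '[[[5,0,-2,0,0],[10,2,0,0,0],[10,0,0,0,0],[10,0,0,0,0],[10,0,0,0,0],[8,0,0,0,0],[8,0,0,0,0],[4,0,0,0,0],[0,0,0,0,0]]]' 20
python3 -m pendant '[[[3,0,0,0,0],[2,0,0,0,0],[0,0,0,0,0]]]'
python3 - <<'E'
from h import *
s=status.get_obs(); p=s["tcp_pos"][:2]-HO; print(p@hx,p@hy)
c=viewer.read_camera("wrist")
cv2.imwrite("pics/w7.png",cv2.cvtColor(c["pixels"][60:360,120:520],4))
for y in (-.055+.055,-.055+.062,.007+.058): print([wproj(c,s,H(x,y,.028)).round(1)-[120,60] for x in(-.026,.026)])
E
```

```text
time_s: 10.18
tcp_pos: [0.4956, 0.0225, 0.0569]
orientation: [[0.287, 0.958, -0.001], [0.958, -0.287, 0.001], [0.0, -0.001, -1.0]]
wrist_force: [0.1, -0.5, -0.1]
finger_gap: 0.003
grip_force: 0.0
time_s: 10.55
tcp_pos: [0.4971, 0.027, 0.0571]
orientation: [[0.288, 0.958, -0.001], [0.958, -0.288, 0.0], [0.0, -0.001, -1.0]]
wrist_force: [-0.0, -1.0, -1.0]
finger_gap: 0.005
grip_force: 0.4
0.0009400674058814684 -0.05039472534957571
[array([150.8,  95.4]), array([253.7,  95.3])]
[array([150.3,  81.7]), array([254.1,  81.6])]
[array([149. , -32.6]), array([255.2, -32.7])]
```

View pics/w7.png

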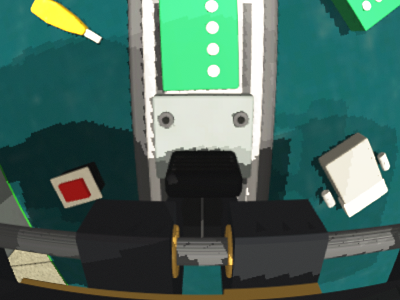

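The jaw's face is at row 95 of the crop, so the value is about 0.055, and the block's end is just ahead. I push the remaining millimetres gently.

```bash
python3 -m pendant '[[[2,0,0,0,0],[2,0,0,0,0],[0,0,0,0,0]]]'; python3 -m pendant '[[[1.5,0,0,0,0],[0,0,0,0,0]]]';python3 -m pendant '[[[1.5,0,0,0,0],[0,0,0,0,0]]]'
```

```text
time_s: 10.98
tcp_pos: [0.4985, 0.0308, 0.0572]
orientation: [[0.287, 0.958, 0.0], [0.958, -0.287, 0.0], [0.0, 0.0, -1.0]]
wrist_force: [-0.9, -0.0, -0.0]
finger_gap: 0.007
grip_force: 0.5
time_s: 11.22
tcp_pos: [0.499, 0.0322, 0.0572]
orientation: [[0.287, 0.958, 0.0], [0.958, -0.287, 0.0], [0.0, 0.0, -1.0]]
wrist_force: [-1.9, -1.8, -0.9]
finger_gap: 0.002
grip_force: 0.7
time_s: 11.48
tcp_pos: [0.4994, 0.0336, 0.0572]
orientation: [[0.287, 0.958, 0.0], [0.958, -0.287, 0.0], [0.0, 0.0, -1.0]]
wrist_force: [-1.3, -1.9, -0.2]
finger_gap: 0.002
grip_force: 0.8
```

```bash
python3 -m pendant '[[[1,0,0,0,0],[0,0,0,0,0]]]'; python3 -m pendant '[[[1,0,0,0,0],[0,0,0,0,0]]]'
python3 - <<'E'
from h import *
s=status.get_obs(); p=s["tcp_pos"][:2]-HO; print(p@hx,p@hy)
c=viewer.read_camera("wrist"); c2=viewer.read_camera("scene")
a=c["pixels"][40:360,120:520]; b=cv2.resize(c2["pixels"][200:280,270:370],(400,320),interpolation=2)
cv2.imwrite("pics/w8.png",cv2.cvtColor(np.hstack([a,b]),4))
for y in (-.055+.055,-.055+.062): print([wproj(c,s,H(x,y,.028)).round(1)-[120,40] for x in(-.026,.026)])
E
```

```text
time_s: 11.72
tcp_pos: [0.4994, 0.0338, 0.0572]
orientation: [[0.287, 0.958, -0.001], [0.958, -0.287, -0.001], [-0.001, -0.0, -1.0]]
wrist_force: [-4.5, -7.9, 0.2]
finger_gap: 0.006
grip_force: 4.3
time_s: 11.98
tcp_pos: [0.4995, 0.0339, 0.0573]
orientation: [[0.287, 0.958, -0.002], [0.958, -0.287, -0.003], [-0.003, -0.001, -1.0]]
wrist_force: [-6.2, -15.0, 3.0]
finger_gap: 0.005
grip_force: 8.1
0.0011989189715463627 -0.04310551309379773
[array([150.9, 129.2]), array([252.7, 129.2])]
[array([150.4, 115.7]), array([253.2, 115.7])]
```

View pics/w8.png

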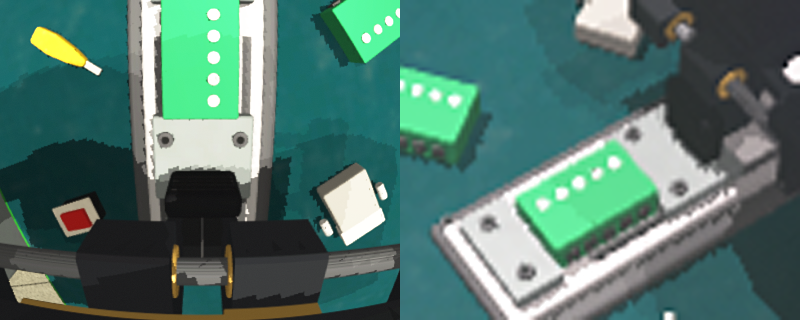

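The block is held end to end between the jaws, flat, with its entries to the front. The force rose to 15 N with no further travel, and the jaw's face is at the 0.062 row. I back off, rise and hand in.

```bash
python3 -m pendant '[[[-8,0,0,0,0],[-10,0,0,0,0],[0,0,-40,0,0],[0,0,-50,0,0],[0,0,-30,0,0],[0,0,0,0,0],[0,0,0,0,0]]]'
python3 - <<'E'
from h import *
c=viewer.read_camera("scene")
for q in spotter.spot_point(c,"wire_side")[:3]:
    X=onz(c,q["centre"],.028)[:2]-HO; print(q["p"],X@hx,X@hy)
print(robot.job_done())
E
```

```text
time_s: 12.95
tcp_pos: [0.4943, 0.0181, 0.1762]
orientation: [[0.288, 0.958, -0.001], [0.958, -0.288, 0.0], [0.0, -0.001, -1.0]]
wrist_force: [0.4, 0.4, 0.2]
finger_gap: 0.001
grip_force: 0.0
the job is handed in; nothing more can be done
None
```

The job is handed in at about 13 s: the block was turned with its entries to the front, set flat against the fixed jaw, and clamped by the loose jaw at about 0.062 m. The spare was not touched; a last network check found no wire side, and hand-in returned no verdict.

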